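# Close the balance's draft shield and tare

## Robot

A 6-joint arm with a two-finger parallel gripper is mounted at the origin on the work surface. World frame = base frame: x ahead of the robot, y to its left, z up, the work surface at z = 0. Lengths are in m, angles in degrees, forces in N, time in s.
With the tool pointing down it reaches from about 0.25 to 0.725 m from the base axis. Payload 9.7 kg.
Tool frame: the origin (TCP) lies midway between the tips of the shut fingers; the grasp point (between the pads) lies 19 mm behind it (bot.hold_point_z is the distance from the TCP to the grasp point, in m); z points along the fingers, y is the line along which they close (so a half turn about z gives the same grasp; the last joint's range is limited). The gripper opens to 85 mm and grips with 20 to 120 N. Pads are 22 mm wide; open, the fingers measure 114 mm over their backs; the gripper's body (76 mm by 85 mm) begins 54 mm behind the grasp point. The pads swing forward as they close: fully open they stand 13 mm farther back than shut.
Start: joints at [-73.625, 4.979, 10.078, 95.1, 0, 90], TCP at [0.155, -0.528, 0.231] pointing down, gripper open.
Joint ranges: [-179.16, 179.16], [-48.56, 103.87], [-65.8, 70.77], [-126.05, 130.52], [-82.76, 87.17], [-180, 180]. Speed limits (degrees/s): [127.2, 127.2, 147.25, 180, 180, 180].

## Interface

Orientations are given as [roll, pitch, yaw] about the fixed x, y, z axes, in that order (R = Rz(yaw) Ry(pitch) Rx(roll)).
In Python, from workcell import bot gives the robot as it stands.
- The arm moves only by the tool play_rows, never from a script. Its argument "steps" is a list that holds one entry, the list of rows, each a list of 4 numbers: the shift along the tool's x, y, z in m, then the turn about the tool's z in rad. In form: [[[tx, ty, tz, yaw], ...]]. A call has exactly 5 rows; each row shifts and turns the commanded pose from where the row before left it, along the tool's axes as they then stand; what a row does not reach is not made up. A row lasts 1/12 s, in which the tool goes at most 41.7 mm and 7.16 degrees, less where a joint would pass 70% of its speed; a pose out of reach is approached as far as the arm can. A call is refused whole if a number of a shift passes 0.0417 or a number of a turn 0.125, either way. A call with a gripper value outside its range is refused whole. "gripper" is the finger opening in m, from 0 to 0.0854, set as the call begins (left out, the last holds). The fingers move at their own pace and stop on an object; "squeeze" is the grip in N (left out, the last holds). Time passes only in rows, so rows that do not move let the fingers close, or fill a call up. It gives the time, the measured TCP pose, the force, the opening and the grip force at its end, in the units of the state.
- bot.get_obs(): the state, without advancing time (a new reading comes with each control period).
- bot.camera(name): name is "side" or "top" or "wrist"; returns a dict with "img" (400x640x3 uint8, blue, green, red), "vfov" (degrees; the focal length in pixels is half the picture's height over the tangent of half this angle, whatever the lens; pixels are square), "cx", "cy" (the principal point, pixels), "xyz" and "attitude" of the camera in the world. Camera axes: x right, y down, z forward; pixel columns grow to the right and rows downward; lengths in m; the calibration is good to about 2 mm. A picture is of the moment at which its call begins. There is no depth.
- bot.job_done(): hands the job in; it is judged then, once.
The state is a dict: "time": time; "q": joint angles; "qd": joint speeds; "joint_efforts": joint torques, N m; "ee_pos": TCP position; "tcp_rot": TCP orientation; "wrist_force": force on the tool from outside, world axes, zero at the start; "torque": the same for the moment, N m; "opening": finger opening in m; "grasp_force": force on a finger pad.
Only numpy, scipy, OpenCV 4.12 (cv2) and the standard library are available. Lean on these libraries where they do the work, as an engineer would, in place of code of your own. Each camera call takes 0.05 s, during which the arm holds its last target. There are 200 camera calls.

## Task

The weighing beaker stands on the pan of the lab balance and both side doors of the glass draft shield have been left slid back. Push each side door fully shut by its grip with the fingertips, without slamming, and only then press the wide tare key on the front panel down and let it go. Leave the top door shut, press no other key, and do not shift or lift the beaker or anything else on the bench.

Things in the scene. Friction and masses are not known exactly. Their poses are not given: they have to be found in the camera images.
- balance: White lab balance with glass draft shield, fixed, 320 deep (x) x 200 wide (y) x 285 mm high. Origin: centre of its underside; x from its front (towards the robot) to its back, y to the robot's left, z up; turned up to 15 degrees. Level key strip 52 mm high from x = -160 to -115 mm, sloping display to -60, glass chamber to 101 (285 mm high), rear column to 160.
- door_left (a joint): Left (+y) glass side door: 0 = fully shut (forward), grows in m as it slides back along the balance's +x, to 0.13; starts 0.06 to 0.115. 1.5 N friction, light damping; stays where left; rigid stop at 0. Pane 160 x 4 x 190 mm, outer face 95.5 mm from the balance's centre plane; open, it sticks out behind the balance.
- door_left_grip (a point): Centre of the left door's grip, an upright dark bar standing out (+y) from the glass: 12 mm thick along x, 30 mm out along y (96.5 to 126.5 mm off the centre plane), z 190 to 275 mm, clear behind. Shut, it is at x -40, y 111.5, z 232.5 mm of the balance. Push the bar's back (+x) face towards the balance's -x (its front) to shut. Nothing else in reach of it is taller than 125 mm.
- door_right (a joint): Right (-y) sliding side door, the mirror image of the left one, same values, also starts 0.06 to 0.115 m open.
- door_right_grip (a point): Centre of the right door's grip, mirror image of the left one: shut, at x = -40, y = -111.5, z = 232.5 mm of the balance.
- door_top (a joint): Sliding glass top door of the shield, 0 = shut, grows in m as it slides back; it starts shut and must stay so. Its dark grip rib stands 60 mm wide across the balance's middle at x = -42 mm, up to 294 mm over the bench.
- tare_key (a joint): Tare key: travel in m, 0 = up, 0.004 = fully down; pressed straight down, springs back (1.6 N to start, 4.8 N fully down).
- tare_key_top (a point): Centre of the top face of the tare key, the wide grey bar-shaped key in the middle of the key strip: 18 mm along x by 46 mm along y, its top 58 mm over the bench (6 mm proud), at x = -135, y = 0 of the balance. The front glass stands 74 mm behind it, 285 mm high.
- power_key (a joint): Small round key (16 mm) 72 mm to the left (+y) of the tare key, 0 = up, 0.004 = down; not to be pressed.
- menu_key (a joint): Small round key (16 mm) 72 mm to the right (-y) of the tare key, 0 = up, 0.004 = down; not to be pressed.
- beaker: Small glass beaker, 42 mm wide, 55 mm high, standing loose on the pan inside the shield; origin at the centre of its underside.
- bottle: Small amber reagent bottle, 56 mm wide, 125 mm high, standing left of the balance; origin at the centre of its underside.
- jar: Clear sample jar with white lid, 52 mm wide, 65 mm high, standing left of the balance; origin at the centre of its underside.
- spatula: Thin steel lab spatula 160 mm long, 6 mm high, lying at the front right of the balance; origin at its middle on the bench, long along its x.
- weight_case: Wooden case of calibration weights, 70 x 110 x 39 mm (x, y, z), right of the balance; origin at the centre of its underside.
- tube_rack: Metal test tube rack with capped tubes, 90 x 200 mm, 107 mm high, farther right; origin at the centre of its underside.
- yellow_tub: Open yellow plastic tub, 100 x 100 x 120 mm, farther left; origin at the centre of its underside.
- big_bottle: Clear reagent bottle with blue cap, 86 mm wide, 180 mm high, farther left; origin at the centre of its underside.
- pan (a point): Centre of the top of the round steel weighing pan (90 mm wide) inside the shield, 91.5 mm over the bench; the beaker stands on it.

How it is judged:
By the outcome, as a careful person would: the job done as asked, in the order asked, and still so for the second after the job is handed in, with the robot touching nothing.
It also fails if it takes over 58 s, if anything falls off the work surface, if the arm or the gripper's body presses on something with over 40 N, if the wrist force passes 120 N, or if a joint passes its speed limit or range.

## Working session

There is one attempt and no reset: what is moved stays moved. The work goes in short steps, Python scripts to look and compute and a tool call to move; the robot and the scene stay as the last step left them, time stands still between calls to the robot, and variables do not carry over. Pictures are saved under pics/ and viewed, at most 10 in all, crops included, and the job is handed in when it is done.

Besides the shell and the picture viewer there is one more tool, called after "Call:" in YAML: its name, and indented under it one key for each argument. play_rows: Moves the arm, as the interface text tells. Its arguments: {"type":"object","properties":{"steps":{"type":"array","items":{"type":"array","items":{"type":"array","items":{"type":"number"}}}},"gripper":{"type":"number"},"squeeze":{"type":"number"}},"required":["steps"]}

```bash
mkdir -p pics
cat > h.py <<'E'
import numpy as np,cv2
from workcell import bot
from scipy.spatial.transform import Rotation as R
E
python3 - <<'E'
from h import *
for n in ["top","side"]:
    c=bot.camera(n); cv2.imwrite(f"pics/{n}.png",c["img"]); print(n,{k:c[k] for k in c if k!="img"})
print(bot.get_obs())
E
```

```text
top {'vfov': 52.72330648055403, 'cx': 319.90678792807387, 'cy': 198.64988976357017, 'xyz': array([ 0.34648511, -0.03388834,  1.19124472]), 'attitude': array([-169.84304598,    0.95991849,  -89.42380966])}
side {'vfov': 54.48008360029718, 'cx': 320.74138003780973, 'cy': 201.17903913209645, 'xyz': array([0.75004834, 0.33785236, 1.46091619]), 'attitude': array([-162.04587369,   -0.41712582,  148.34148348])}
{'time': 0.1, 'q': array([-7.36251856e+01,  5.00901912e+00,  1.00371745e+01,  9.50993405e+01,
       -8.41723242e-05,  9.00009252e+01]), 'qd': array([ 0.0654144 , -0.13778524,  0.15786481,  0.00298675, -0.00836668,
        0.01541265]), 'joint_efforts': array([ 6.23115784e-05, -5.21560907e+01,  4.65654552e+01,  1.60969910e-02,
       -2.45905125e-05,  6.71280674e-06]), 'ee_pos': array([ 0.15499517, -0.52748586,  0.2306274 ]), 'tcp_rot': array([-1.79928815e+02,  8.53217396e-05,  1.63738893e+01]), 'wrist_force': array([ 0.88388352, -0.43439539, -0.03892252]), 'torque': array([-0.04465947, -0.02374895,  0.05515074]), 'grasp_force': 0.0, 'opening': 0.08544153315571867}
```

View pics/top.png

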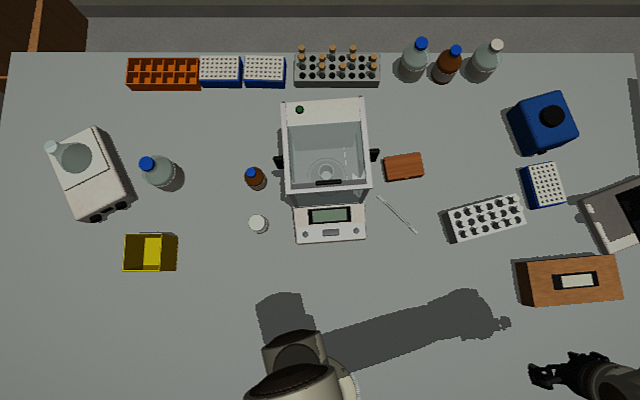

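View pics/side.png

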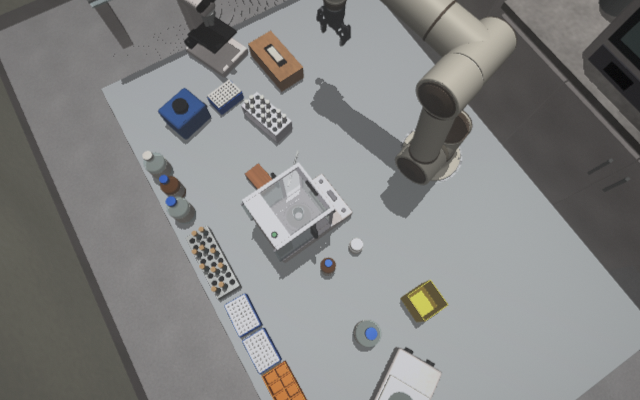

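Run:
```python
from h import *
a=cv2.imread("pics/top.png")[90:248,265:390]; b=cv2.imread("pics/side.png")[160:260,238:358]
a=cv2.resize(a,None,fx=3.75,fy=3.75,interpolation=cv2.INTER_CUBIC)
b=cv2.resize(b,None,fx=2.7,fy=2.7,interpolation=cv2.INTER_CUBIC)
o=np.zeros((600,800,3),np.uint8);o[:a.shape[0],:a.shape[1]]=a;o[:b.shape[0],472:472+b.shape[1]]=b
cv2.imwrite("pics/crop.png",o);print(a.shape,b.shape)
```

```text
(592, 469, 3) (270, 324, 3)
```

View pics/crop.png

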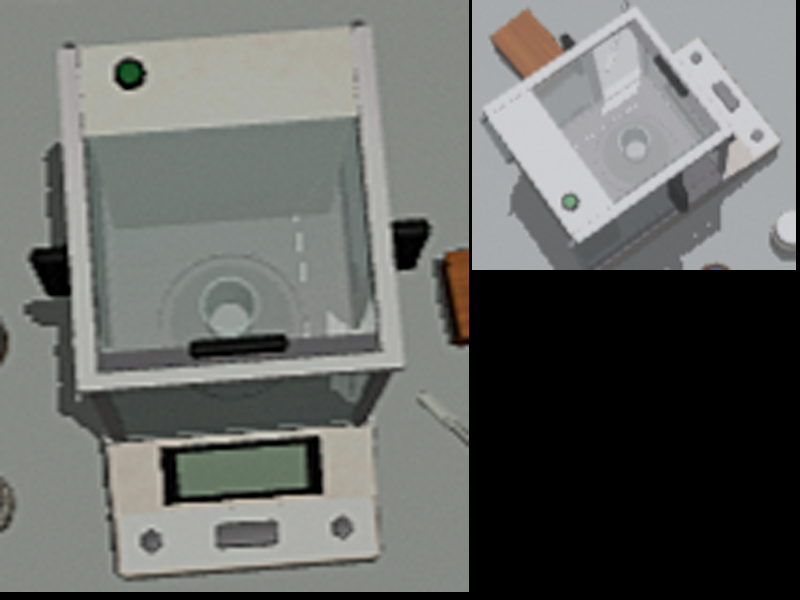

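The top view shows the keys (crop px: tare 246,533; power 151,541; menu 342,527), top rib (238,346), and grip outer top ends near (32,259) left and (429,230) right. Fitting the pose.

```bash
cat >> h.py <<'E'
def proj(c,P):
    Rm=R.from_euler("xyz",c["attitude"],degrees=True).as_matrix()
    p=(np.atleast_2d(P)-c["xyz"])@Rm
    f=200/np.tan(np.radians(c["vfov"]/2)); return f*p[:,:2]/p[:,2:]+[c["cx"],c["cy"]]
def b2w(s,P):
    P=np.atleast_2d(P); c,d=np.cos(s[2]),np.sin(s[2])
    return np.c_[s[0]+c*P[:,0]-d*P[:,1],s[1]+d*P[:,0]+c*P[:,1],P[:,2]]
E
python3 - <<'E'
from h import *
from scipy.optimize import least_squares
c=bot.camera("top")
uv=np.array([[246,533],[151,541],[342,527],[238,346],[32,259],[429,230]])/3.75+[265,90]
def pts(s): return np.array([[-.135,0,.058],[-.135,.072,.055],[-.135,-.072,.055],[-.042,0,.294],[-.04+s[3],.1265,.275],[-.04+s[4],-.1265,.275]])
r=least_squares(lambda s:(proj(c,b2w(s,pts(s)))-uv).ravel(),[.45,0,0,.08,.08])
s=r.x;print(s,np.degrees(s[2]));print(r.fun.reshape(-1,2).round(1));np.save("s.npy",s)
print(b2w(s,pts(s)))
E
```

```text
[ 0.58780692 -0.03322347  0.08072081  0.06670232  0.06670287] 4.624961659515191
[[ 0.1  0.3]
 [-0.1  0.1]
 [-0.   0.1]
 [ 0.1 -0.4]
 [-0.8  0. ]
 [ 0.7 -0.1]]
[[ 0.4532465  -0.04410895  0.058     ]
 [ 0.44744091  0.0276566   0.055     ]
 [ 0.45905209 -0.11587451  0.055     ]
 [ 0.54594368 -0.03661007  0.294     ]
 [ 0.6042222   0.09501772  0.275     ]
 [ 0.62462294 -0.15715843  0.275     ]]
```

Add to h.py:
```python
def where(tgt=None):
    s=np.load("s.npy");o=bot.get_obs();p=o["ee_pos"];c,d=np.cos(s[2]),np.sin(s[2])
    x,y=p[0]-s[0],p[1]-s[1]
    B=np.array([c*x+d*y,-d*x+c*y,p[2]]);print("t",o["time"],"bal xyz",B.round(4),"yaw err",(o["tcp_rot"][2]-np.degrees(s[2])).round(2))
    if tgt is not None:
        w=b2w(s,[tgt])[0]-p; print("tool shift",R.from_euler("xyz",o["tcp_rot"],degrees=True).inv().apply(w).round(4))
```

```text
(no output)
```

Call:
play_rows:
  steps:
    - [[0.03,-0.019,-0.014,0.041],[0.03,-0.019,-0.014,0.041],[0.03,-0.019,-0.014,0.041],[0.03,-0.019,-0.014,0.041],[0.03,-0.019,-0.014,0.041]]
  gripper: 0

```text
time: 0.57
ee_pos: [0.2831, -0.4031, 0.302]
tcp_rot: [-180.0, -0.0, 4.5]
wrist_force: [0.3, 0.1, -0.9]
opening: 0.0254
grasp_force: 0.0
```

```bash
python3 -c "
from h import *
where([.068,-.118,.30])"
```

```text
t 0.5667 bal xyz [-0.3335 -0.3441  0.302 ] yaw err -0.15
tool shift [ 0.4009 -0.2271  0.002 ]
```

Call:
play_rows:
  steps:
    - [[0.035,-0.02,0,0],[0.035,-0.02,0,0],[0.035,-0.02,0,0],[0.035,-0.02,0,0],[0.035,-0.02,0,0]]

```text
time: 0.98
ee_pos: [0.4502, -0.2892, 0.3012]
tcp_rot: [180.0, -0.0, 4.6]
wrist_force: [0.8, -0.4, -0.8]
opening: 0.0
grasp_force: 0.0
```

Call:
play_rows:
  steps:
    - [[0.035,-0.015,0,0],[0.035,-0.015,0,0],[0.035,-0.015,0,0],[0.035,-0.015,0,0],[0.035,-0.015,0,0]]

```text
time: 1.4
ee_pos: [0.6186, -0.2005, 0.301]
tcp_rot: [-180.0, 0.0, 4.6]
wrist_force: [-0.2, -0.0, 0.4]
opening: -0.0002
grasp_force: 0.0
```

Run:
```python
from h import *
where([.068,-.118,.30])
c=bot.camera("wrist"); cv2.imwrite("pics/w1.png",c["img"])
```

```text
t 1.4 bal xyz [ 0.0173 -0.1692  0.301 ] yaw err 0.02
tool shift [ 0.0508 -0.0512  0.001 ]
```

View pics/w1.png

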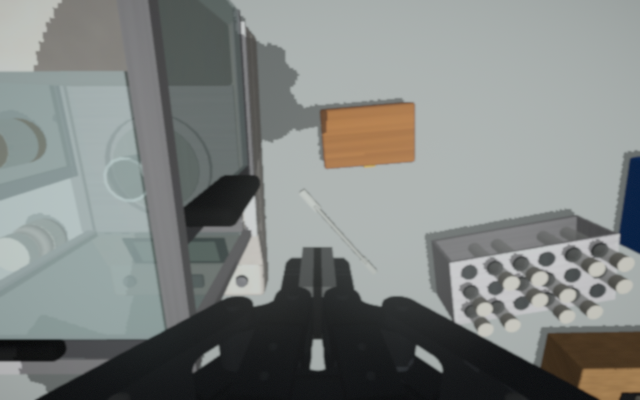

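Run:
```python
from h import *
s=np.load("s.npy");c=bot.camera("wrist")
P=[[x,y,z] for z in(.275,.19) for y in (-.0965,-.1265) for x in (.0207,.0327)]+[[-.042,-.03,.294],[-.042,.03,.294]]
print(np.c_[np.array(P),proj(c,b2w(s,P)).round(0)])
where([.068,-.118,.30])
```

```text
[[ 2.070e-02 -9.650e-02  2.750e-01  1.840e+02  2.480e+02]
 [ 3.270e-02 -9.650e-02  2.750e-01  1.810e+02  2.270e+02]
 [ 2.070e-02 -1.265e-01  2.750e-01  2.410e+02  2.480e+02]
 [ 3.270e-02 -1.265e-01  2.750e-01  2.390e+02  2.270e+02]
 [ 2.070e-02 -9.650e-02  1.900e-01  2.260e+02  2.010e+02]
 [ 3.270e-02 -9.650e-02  1.900e-01  2.240e+02  1.860e+02]
 [ 2.070e-02 -1.265e-01  1.900e-01  2.650e+02  2.010e+02]
 [ 3.270e-02 -1.265e-01  1.900e-01  2.640e+02  1.860e+02]
 [-4.200e-02 -3.000e-02  2.940e-01  5.800e+01  3.710e+02]
 [-4.200e-02  3.000e-02  2.940e-01 -5.500e+01  3.700e+02]]
t 1.5 bal xyz [ 0.0199 -0.1678  0.2969] yaw err 0.24
tool shift [ 0.0483 -0.0496 -0.0032]
```

Call:
play_rows:
  steps:
    - [[0.015,-0.005,0,0],[0.015,-0.01,0,0],[0.015,-0.016,0,0],[0.008,-0.02,0,0],[0,0,0,0]]

```text
time: 1.92
ee_pos: [0.6669, -0.1439, 0.3003]
tcp_rot: [-179.9, 0.1, 4.8]
wrist_force: [-0.3, -0.4, 0.2]
opening: 0.0001
grasp_force: 0.0
```

Run:
```python
from h import *
s=np.load("s.npy");bot.camera("wrist");c=bot.camera("wrist");im=c["img"].copy()
P=[[x,y,z] for z in(.275,.19) for y in (-.0965,-.1265) for x in (.0207,.0327)]+[[-.042,-.03,.294],[-.042,.03,.294],[-.135,-.072,.055]]
for u in proj(c,b2w(s,P)): cv2.circle(im,tuple(int(v) for v in u),3,(0,0,255),-1)
cv2.imwrite("pics/w2.png",im)
where([.068,-.118,.30])
```

```text
t 2.0167 bal xyz [ 0.0687 -0.1191  0.301 ] yaw err 0.08
tool shift [-0.0007 -0.0011  0.001 ]
```

View pics/w2.png

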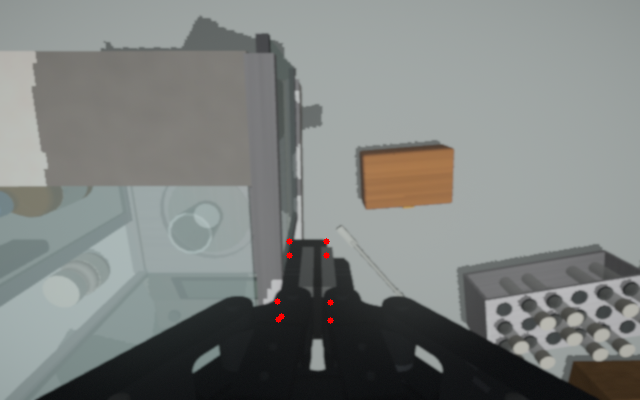

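Call:
play_rows:
  steps:
    - [[0,0,0.013,0],[0,0,0.013,0],[0,0,0.013,0],[0,0,0.013,0],[0,0,0.013,0]]

```text
time: 2.43
ee_pos: [0.6658, -0.1478, 0.2413]
tcp_rot: [179.9, -0.4, 4.6]
wrist_force: [-16.9, 1.8, 101.7]
opening: 0.0001
grasp_force: 43.6
```

Call:
play_rows:
  steps:
    - [[-0.006,0,0,0],[-0.006,0,0,0],[-0.004,0,0,0],[-0.004,0,0,0],[-0.003,0,0,0]]

```text
time: 2.85
ee_pos: [0.6451, -0.1517, 0.2416]
tcp_rot: [179.7, -0.7, 4.5]
wrist_force: [13.3, -9.2, 21.3]
opening: -0.0
grasp_force: 12.1
```

Run:
```python
from h import *
where([.068,-.118,.30])
o=bot.get_obs();print(o["wrist_force"],o["torque"])
a=bot.camera("top")["img"][90:200,300:420]; b=bot.camera("side")["img"][130:250,220:350]
o=np.hstack([cv2.resize(a,(400,367),interpolation=cv2.INTER_CUBIC),cv2.resize(b,(397,367),interpolation=cv2.INTER_CUBIC)])
cv2.imwrite("pics/c3.png",o)
```

```text
t 2.85 bal xyz [ 0.0476 -0.1227  0.2416] yaw err -0.15
tool shift [ 0.0211 -0.0045 -0.0582]
[13.2576322  -9.24435538 21.31204997] [-1.09064319 -2.27563634 -0.27226494]
```

View pics/c3.png

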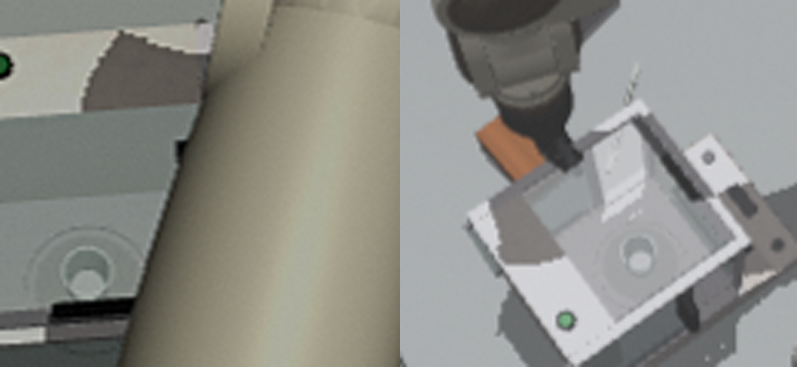

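The gripper's finger linkage is resting on the shield's rim (side view, crop about 565,160). I'll rise and move outward for clearance.

Call:
play_rows:
  steps:
    - [[0,0,-0.006,0],[0,0,-0.006,0],[0,0.002,-0.005,0],[0,0.003,0,0],[0,0,0,0]]

```text
time: 3.37
ee_pos: [0.6433, -0.1543, 0.2531]
tcp_rot: [180.0, 0.0, 4.6]
wrist_force: [0.4, 1.1, -0.2]
opening: -0.0001
grasp_force: 0.0
```

```bash
python3 -c "
from h import *
where([.05,-.128,.256])
o=bot.get_obs();print(o['wrist_force'],o['torque'])"
```

```text
t 3.3667 bal xyz [ 0.0455 -0.1251  0.2531] yaw err -0.02
tool shift [ 0.0045  0.0029 -0.0029]
[ 0.44786118  1.1251251  -0.16974758] [-0.03528207  0.05849883  0.02531311]
```

Call:
play_rows:
  steps:
    - [[-0.002,0.002,-0.002,0],[-0.003,0.001,0,0],[-0.004,0,0,0],[-0.004,0,0,0],[-0.004,0,0,0]]

```text
time: 3.78
ee_pos: [0.6262, -0.158, 0.2551]
tcp_rot: [180.0, 0.0, 4.6]
wrist_force: [2.4, 0.4, -1.4]
opening: 0.0
grasp_force: 0.8
```

Call:
play_rows:
  steps:
    - [[-0.005,0,0,0],[-0.005,0,0,0],[-0.005,0,0,0],[-0.005,0,0,0],[-0.005,0,0,0]]

```text
time: 4.2
ee_pos: [0.6012, -0.1599, 0.2554]
tcp_rot: [-180.0, -0.0, 4.6]
wrist_force: [1.2, 0.4, -0.8]
opening: -0.0004
grasp_force: 0.9
```

```bash
python3 -c "
from h import *
where([-.023,-.128,.256])
o=bot.get_obs();print(o['wrist_force'],o['torque'])"
```

```text
t 4.2 bal xyz [ 0.0032 -0.1274  0.2554] yaw err 0.0
tool shift [-0.0262  0.0006 -0.0006]
[ 1.19009485  0.4148348  -0.82327985] [-0.05352183 -0.37601234 -0.03159317]
```

Pushing with ~1.5 N. 26 mm left; slowing down.

Call:
play_rows:
  steps:
    - [[-0.004,0,0,0],[-0.004,0,0,0],[-0.003,0,0,0],[-0.003,0,0,0],[-0.002,0,0,0]]

```text
time: 4.62
ee_pos: [0.5856, -0.1612, 0.2555]
tcp_rot: [180.0, -0.0, 4.6]
wrist_force: [1.4, -1.2, -0.5]
opening: -0.0
grasp_force: 0.8
```

Call:
play_rows:
  steps:
    - [[-0.001,0,0,0],[-0.001,0,0,0],[-0.001,0,0,0],[-0.001,0,0,0],[-0.001,0,0,0]]

```text
time: 5.03
ee_pos: [0.5809, -0.1616, 0.2554]
tcp_rot: [180.0, -0.0, 4.6]
wrist_force: [1.2, 0.0, 0.5]
opening: 0.0001
grasp_force: 0.8
```

Call:
play_rows:
  steps:
    - [[-0.001,0,0,0],[-0.001,0,0,0],[-0.001,0,0,0],[-0.001,0,0,0],[-0.001,0,0,0]]

```text
time: 5.45
ee_pos: [0.5768, -0.162, 0.2554]
tcp_rot: [-180.0, -0.1, 4.6]
wrist_force: [11.9, 0.5, -0.7]
opening: -0.0002
grasp_force: 5.7
```

Hit the stop (11.9 N). Back off, rise, cross over.

Call:
play_rows:
  steps:
    - [[0.002,0,0,0],[0.008,0,0,0],[0.01,0,-0.02,0],[0.01,0,-0.03,0],[0.01,0,-0.03,0]]

```text
time: 5.87
ee_pos: [0.6156, -0.1586, 0.3353]
tcp_rot: [-180.0, 0.1, 4.6]
wrist_force: [0.7, -0.7, 1.4]
opening: 0.0001
grasp_force: 0.0
```

Call:
play_rows:
  steps:
    - [[0.01,-0.025,0,0],[0.01,-0.035,0,0],[0.01,-0.035,0,0],[0.01,-0.035,0,0],[0.01,-0.035,0,0]]

```text
time: 6.28
ee_pos: [0.6526, 0.0113, 0.3348]
tcp_rot: [180.0, 0.1, 4.6]
wrist_force: [0.8, -0.6, -0.1]
opening: -0.0004
grasp_force: 0.0
```

Call:
play_rows:
  steps:
    - [[0,-0.035,0,0],[0,-0.035,0,0],[0,-0.02,0,0],[0,0,0,0],[0,0,0,0]]

```text
time: 6.7
ee_pos: [0.6468, 0.0793, 0.3352]
tcp_rot: [-179.2, 0.0, 6.7]
wrist_force: [0.4, -1.9, 0.3]
opening: 0.0001
grasp_force: 0.0
```

Run:
```python
from h import *
from scipy.optimize import least_squares
where([.066,.128,.256])
c=bot.camera("side"); cv2.imwrite("pics/s4.png",cv2.resize(c["img"][160:260,230:360],None,fx=5,fy=5,interpolation=cv2.INTER_CUBIC))
s=np.load("s.npy")
P=[[-.04+d,-.1265,.275] for d in (0,.01)]+[[-.04+.0667+e,.1265,.275] for e in (-.006,.006)]
print(((proj(c,b2w(s,P))-[230,160])*5).round())
```

```text
t 6.7 bal xyz [0.0679 0.1074 0.3352] yaw err 2.06
tool shift [-0.0011 -0.0195  0.0795]
[[291.   2.]
 [279.  10.]
 [442. 354.]
 [427. 365.]]
```

View pics/s4.png

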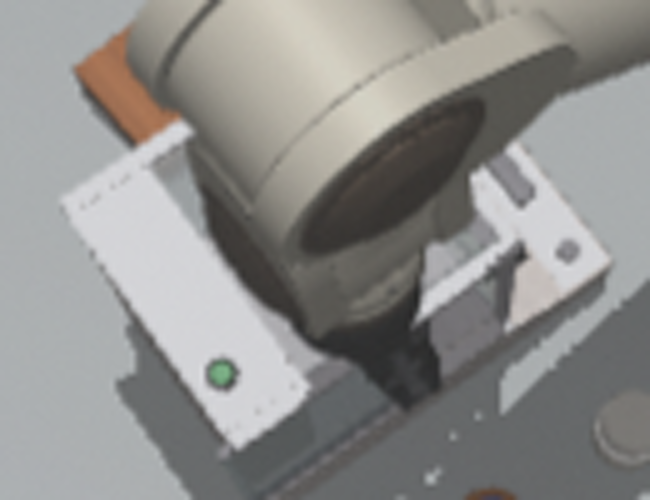

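Call:
play_rows:
  steps:
    - [[0,-0.005,0,0],[0,-0.005,0,0],[0,0,0,0],[0,0,0,0],[0,0,0,0]]

```text
time: 7.17
ee_pos: [0.6461, 0.0851, 0.3357]
tcp_rot: [-179.0, 0.0, 7.1]
wrist_force: [0.9, -0.4, -0.2]
opening: -0.0001
grasp_force: 0.0
```

```bash
python3 -c "
from h import *
where([.068,.128,.256])
o=bot.get_obs();print(o['q'],o['qd'],o['tcp_rot'],o['wrist_force'])"
```

```text
t 7.1667 bal xyz [0.0676 0.1132 0.3357] yaw err 2.48
tool shift [ 0.001  -0.0134  0.0799]
[  7.05113187  25.95321362  47.87536999 111.92700693   1.02513763
 179.94273838] [ 0.20229872 -0.01163457 -0.03287399 -0.01053074  0.01237735 -0.07854288] [-1.78974858e+02  3.82607819e-03  7.10838432e+00] [ 0.94202743 -0.35967527 -0.24791988]
```

Joint 6 is at its 180° limit; a slightly greater yaw solves it.

Call:
play_rows:
  steps:
    - [[0,0,0,-0.04],[0,0,0,-0.04],[0,-0.006,0,0],[0,-0.006,0,0],[0,0,0,0]]

```text
time: 7.58
ee_pos: [0.6434, 0.0984, 0.3359]
tcp_rot: [-179.0, -0.1, 11.7]
wrist_force: [-0.3, 0.5, 0.4]
opening: 0.0001
grasp_force: 0.0
```

```bash
python3 -c "
from h import *
where([.068,.130,.256])
o=bot.get_obs();print(o['q'],o['tcp_rot'])"
```

```text
t 7.5833 bal xyz [0.066  0.1267 0.3359] yaw err 7.07
tool shift [ 0.0023 -0.0016  0.08  ]
[  8.23758778  25.78496857  47.67275005 111.86947783   1.04734432
 176.53910453] [-1.78955670e+02 -8.14921162e-02  1.16979078e+01]
```

Call:
play_rows:
  steps:
    - [[0.003,-0.004,0.015,0],[0,0,0.018,0],[0,0,0.018,0],[0,0,0.01,0],[0,0,0.01,0]]

```text
time: 8.0
ee_pos: [0.6452, 0.1033, 0.2638]
tcp_rot: [-179.0, -0.0, 11.7]
wrist_force: [0.2, -0.2, -0.0]
opening: -0.0002
grasp_force: 0.0
```

```bash
python3 -c "
from h import *
where([.068,.130,.256])"
```

```text
t 8.0 bal xyz [0.0682 0.1315 0.2638] yaw err 7.07
tool shift [-0.0004  0.0016  0.0078]
```

Call:
play_rows:
  steps:
    - [[0,0.001,0.004,0],[0,0.001,0.004,0],[-0.004,-0.0005,0,0],[-0.005,-0.0006,0,0],[-0.005,-0.0006,0,0]]

```text
time: 8.42
ee_pos: [0.6315, 0.1, 0.2576]
tcp_rot: [-179.0, -0.1, 11.7]
wrist_force: [0.3, 0.7, 0.3]
opening: 0.0002
grasp_force: 0.0
```

Call:
play_rows:
  steps:
    - [[-0.004,-0.0005,0,0],[-0.003,-0.0004,0,0],[-0.003,-0.0004,0,0],[-0.004,-0.0005,0,0],[-0.004,-0.0005,0,0]]

```text
time: 8.83
ee_pos: [0.6137, 0.0986, 0.2572]
tcp_rot: [-179.0, -0.1, 11.7]
wrist_force: [2.5, -0.1, 2.1]
opening: -0.0002
grasp_force: 0.8
```

Call:
play_rows:
  steps:
    - [[-0.005,-0.0006,0,0],[-0.005,-0.0006,0,0],[-0.005,-0.0006,0,0],[-0.005,-0.0006,0,0],[-0.005,-0.0006,0,0]]

```text
time: 9.25
ee_pos: [0.5882, 0.0965, 0.257]
tcp_rot: [-179.0, -0.1, 11.7]
wrist_force: [1.7, 0.4, 1.3]
opening: -0.0001
grasp_force: 0.9
```

```bash
python3 -c "
from h import *
where([-.021,.130,.256])"
```

```text
t 9.25 bal xyz [0.0108 0.1292 0.257 ] yaw err 7.1
tool shift [-0.0315 -0.0047  0.001 ]
```

Call:
play_rows:
  steps:
    - [[-0.005,-0.0006,0,0],[-0.005,-0.0006,0,0],[-0.004,-0.0005,0,0],[-0.004,-0.0005,0,0],[-0.003,-0.0004,0,0]]

```text
time: 9.67
ee_pos: [0.5672, 0.0947, 0.257]
tcp_rot: [-179.0, -0.1, 11.7]
wrist_force: [1.7, 0.8, 0.5]
opening: -0.0
grasp_force: 0.8
```

Call:
play_rows:
  steps:
    - [[-0.002,-0.0002,0,0],[-0.001,-0.0001,0,0],[-0.001,-0.0001,0,0],[-0.001,-0.0001,0,0],[-0.001,-0.0001,0,0]]

```text
time: 10.08
ee_pos: [0.5616, 0.0942, 0.2569]
tcp_rot: [-179.0, -0.1, 11.7]
wrist_force: [0.9, 0.8, 1.1]
opening: -0.0005
grasp_force: 0.8
```

Call:
play_rows:
  steps:
    - [[-0.001,-0.0001,0,0],[-0.001,-0.0001,0,0],[-0.001,-0.0001,0,0],[-0.0005,0,0,0],[-0.0005,0,0,0]]

```text
time: 10.5
ee_pos: [0.5576, 0.0937, 0.2569]
tcp_rot: [-179.0, -0.1, 11.7]
wrist_force: [0.8, 2.0, 0.9]
opening: -0.0002
grasp_force: 0.8
```

```bash
python3 -c "
from h import *
where([-.021,.130,.256])"
```

```text
t 10.5 bal xyz [-0.0199  0.1289  0.2569] yaw err 7.1
tool shift [-0.0009 -0.0012  0.0009]
```

Call:
play_rows:
  steps:
    - [[-0.0007,-0.0001,0,0],[-0.0007,-0.0001,0,0],[-0.0007,-0.0001,0,0],[-0.0007,-0.0001,0,0],[-0.0007,-0.0001,0,0]]

```text
time: 10.92
ee_pos: [0.5549, 0.0935, 0.257]
tcp_rot: [-179.0, -0.2, 11.7]
wrist_force: [8.8, 1.7, -1.6]
opening: 0.0003
grasp_force: 4.8
```

Call:
play_rows:
  steps:
    - [[0.002,0,0,0],[0.008,0.001,0,0],[0.006,0,-0.02,0],[0,0,-0.03,0],[0,0,-0.035,0]]

```text
time: 11.33
ee_pos: [0.57, 0.0939, 0.341]
tcp_rot: [-179.0, 0.2, 11.7]
wrist_force: [0.9, 0.3, 1.7]
opening: 0.0002
grasp_force: 0.0
```

Call:
play_rows:
  steps:
    - [[-0.03,0.02,0,0],[-0.03,0.02,0,0.03],[-0.03,0.02,0,0.03],[-0.03,0.02,0,0.03],[-0.03,0.02,0,0.03]]

```text
time: 11.75
ee_pos: [0.4381, -0.0306, 0.3397]
tcp_rot: [-179.0, 0.1, 4.8]
wrist_force: [0.4, -0.7, 0.7]
opening: -0.0001
grasp_force: 0.0
```

Run:
```python
from h import *
where([-.137,0,.09])
c=bot.camera("wrist");o=bot.get_obs();print("cam in tool",R.from_euler("xyz",o["tcp_rot"],degrees=True).inv().apply(c["xyz"]-o["ee_pos"]),o["q"],o["tcp_rot"])
```

```text
t 11.75 bal xyz [-0.149   0.0147  0.3397] yaw err 0.16
tool shift [0.0124 0.0192 0.2494]
cam in tool [ 0.07836298 -0.00181868 -0.14115657] [ -4.94124761  -6.22703337  11.57891086 108.05716359   0.89568896
 170.47570062] [-1.79075092e+02  9.95571891e-02  4.58189169e+00]
```

The wrist camera would meet the front glass when pressing, so I'll turn the tool half round first.

Call:
play_rows:
  steps:
    - [[0,0,0,-0.12],[0,0,0,-0.12],[0,0,0,-0.12],[0,0,0,-0.12],[0,0,0,-0.12]]

```text
time: 12.22
ee_pos: [0.4393, -0.0297, 0.3401]
tcp_rot: [-179.1, -0.5, 39.6]
wrist_force: [-0.0, -0.2, 0.2]
opening: -0.0001
grasp_force: 0.0
```

Call:
play_rows:
  steps:
    - [[0,0,0,-0.125],[0,0,0,-0.125],[0,0,0,-0.125],[0,0,0,-0.125],[0,0,0,-0.125]]

```text
time: 12.63
ee_pos: [0.4394, -0.0297, 0.34]
tcp_rot: [-179.6, -0.9, 75.4]
wrist_force: [0.2, 0.2, -0.1]
opening: -0.0001
grasp_force: 0.0
```

Call:
play_rows:
  steps:
    - [[0,0,0,-0.125],[0,0,0,-0.125],[0,0,0,-0.125],[0,0,0,-0.125],[0,0,0,-0.125]]

```text
time: 13.05
ee_pos: [0.4394, -0.0297, 0.34]
tcp_rot: [179.8, -1.0, 111.2]
wrist_force: [0.6, -0.4, 0.2]
opening: -0.0002
grasp_force: 0.0
```

Call:
play_rows:
  steps:
    - [[0,0,0,-0.125],[0,0,0,-0.125],[0,0,0,-0.125],[0,0,0,-0.125],[0,0,0,-0.125]]

```text
time: 13.47
ee_pos: [0.4394, -0.0296, 0.34]
tcp_rot: [179.3, -0.7, 147.0]
wrist_force: [0.2, -0.9, 0.0]
opening: -0.0001
grasp_force: 0.0
```

Call:
play_rows:
  steps:
    - [[0,0,0,-0.125],[0,0,0,-0.125],[0,0,0,-0.125],[0,0,0,-0.125],[0,0,0,-0.125]]

```text
time: 13.88
ee_pos: [0.4394, -0.0296, 0.34]
tcp_rot: [179.0, -0.1, -177.2]
wrist_force: [0.6, 0.1, -0.8]
opening: 0.0003
grasp_force: 0.0
```

Run:
```python
from h import *
where([-.137,0,.09]);o=bot.get_obs();print(o["q"],o["tcp_rot"])
c=bot.camera("top")
a=c["img"][90:248,265:390]; cv2.imwrite("pics/t5.png",cv2.resize(a,None,fx=3.75,fy=3.75,interpolation=cv2.INTER_CUBIC))
s=np.load("s.npy")
print(((proj(c,b2w(s,[[-.04,.1265,.275],[-.04,-.1265,.275]]))-[265,90])*3.75).round())
```

```text
t 13.8833 bal xyz [-0.1477  0.0155  0.34  ] yaw err -181.8
tool shift [-0.0117 -0.0196  0.2497]
[ -4.50367481  -5.64616708  11.94561813 107.85414809   0.99419954
  -7.3274205 ] [ 1.78980461e+02 -1.33427701e-01 -1.77177343e+02]
[[ 34. 363.]
 [442. 333.]]
```

View pics/t5.png

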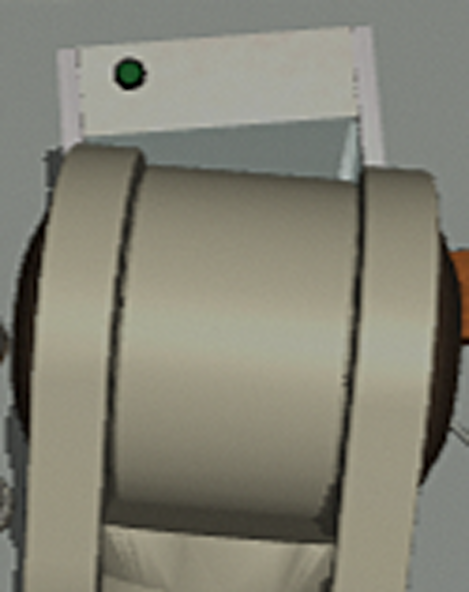

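Call:
play_rows:
  steps:
    - [[-0.005,-0.01,0,-0.03],[-0.005,-0.01,0.02,0],[0,0,0.03,0],[0,0,0.03,0],[0,0,0.02,0]]

```text
time: 14.35
ee_pos: [0.4497, -0.0473, 0.237]
tcp_rot: [179.0, -0.2, -176.0]
wrist_force: [-0.2, -0.4, 0.6]
opening: -0.0
grasp_force: 0.0
```

Run:
```python
from h import *
where([-.137,0,.075]);o=bot.get_obs()
c=bot.camera("side");im=c["img"].copy();s=np.load("s.npy")
A=o["ee_pos"]+R.from_euler("xyz",o["tcp_rot"],degrees=True).apply([[0,0,-h] for h in (0,.1,.2,.3,.4)])
pts=[(u,(0,0,255)) for u in proj(c,A)]+[(u,(255,0,0)) for u in proj(c,b2w(s,[[-.04,.1265,.275],[-.04,-.1265,.275],[-.06,.1,.285],[-.06,-.1,.285]]))]
x0,y0=220,60;im=cv2.resize(im[y0:260,x0:480],None,fx=3,fy=3,interpolation=cv2.INTER_CUBIC)
for u,col in pts: cv2.circle(im,(int((u[0]-x0)*3),int((u[1]-y0)*3)),2,col,-1)
cv2.imwrite("pics/s6.png",im)
```

```text
t 14.35 bal xyz [-0.1388 -0.0029  0.237 ] yaw err -180.65
tool shift [-0.0023 -0.      0.162 ]
```

View pics/s6.png

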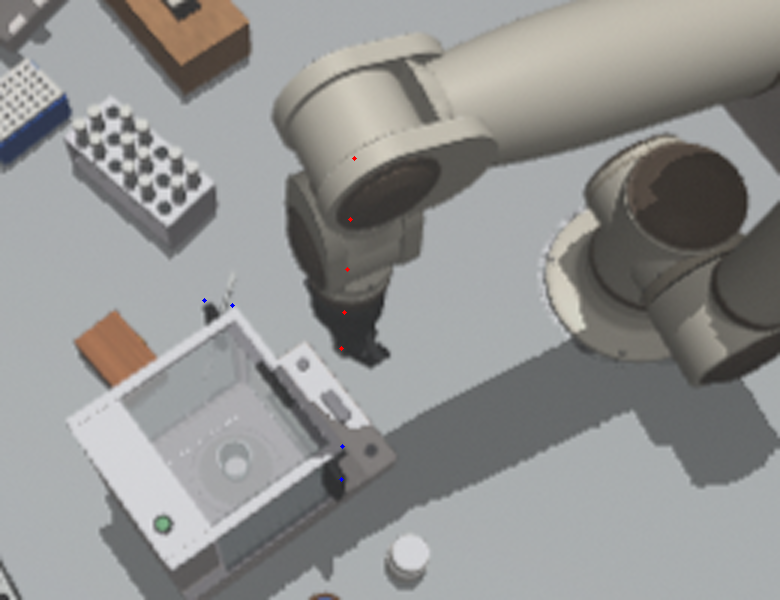

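Both grips sit at the front (crop px right 210,312; left 336,480), matching the shut prediction, and the wrist clears the glass. Descending on the tare key.

Call:
play_rows:
  steps:
    - [[-0.002,-0.002,0.02,0],[0,0,0.02,0],[0,0,0.02,0],[0,0,0.02,0],[0,0,0.02,0]]

```text
time: 14.82
ee_pos: [0.4524, -0.0473, 0.1397]
tcp_rot: [179.0, -0.0, -176.0]
wrist_force: [0.9, -0.5, -0.8]
opening: 0.0002
grasp_force: 0.0
```

Call:
play_rows:
  steps:
    - [[0,0,0.012,0],[0,0,0.012,0],[0,0,0.01,0],[0,0,0.008,0],[0,0,0.006,0]]

```text
time: 15.23
ee_pos: [0.452, -0.0463, 0.0913]
tcp_rot: [179.0, -0.1, -175.8]
wrist_force: [-0.1, -0.6, 0.1]
opening: -0.0005
grasp_force: 0.0
```

```bash
python3 -c "
from h import *
where([-.136,0,.058])"
```

```text
t 15.2333 bal xyz [-0.1364 -0.0021  0.0913] yaw err -180.45
tool shift [-0.0004  0.0015  0.0334]
```

Call:
play_rows:
  steps:
    - [[0,0,0.008,0],[0,0,0.007,0],[0,0,0.006,0],[0,0,0.005,0],[0,0,0.004,0]]

```text
time: 15.65
ee_pos: [0.4518, -0.0458, 0.0612]
tcp_rot: [179.0, -0.1, -175.8]
wrist_force: [0.7, -0.3, 0.5]
opening: -0.0001
grasp_force: 0.0
```

Call:
play_rows:
  steps:
    - [[0,0,0.0015,0],[0,0,0.001,0],[0,0,0.001,0],[0,0,0.001,0],[0,0,0,0]]

```text
time: 16.07
ee_pos: [0.452, -0.0457, 0.0574]
tcp_rot: [179.0, -0.0, -175.8]
wrist_force: [1.1, -0.7, 2.3]
opening: -0.0002
grasp_force: 1.0
```

On the key. Press down in 1 mm rows until bottomed.

Call:
play_rows:
  steps:
    - [[0,0,0.001,0],[0,0,0.001,0],[0,0,0.001,0],[0,0,0.0005,0],[0,0,0,0]]

```text
time: 16.48
ee_pos: [0.452, -0.0458, 0.0541]
tcp_rot: [179.0, -0.0, -175.8]
wrist_force: [0.4, -1.2, 5.6]
opening: -0.0002
grasp_force: 2.6
```

Call:
play_rows:
  steps:
    - [[0,0,0.0005,0],[0,0,0.0005,0],[0,0,0,0],[0,0,0,0],[0,0,0,0]]

```text
time: 16.9
ee_pos: [0.452, -0.0458, 0.0539]
tcp_rot: [179.0, 0.0, -175.8]
wrist_force: [-5.1, -1.0, 13.7]
opening: -0.0002
grasp_force: 6.6
```

Bottomed (13.7 N). Release.

Call:
play_rows:
  steps:
    - [[0,0,-0.002,0],[0,0,-0.004,0],[0,0,-0.01,0],[0,0,-0.02,0],[0,0,-0.02,0]]

```text
time: 17.32
ee_pos: [0.4513, -0.0465, 0.1091]
tcp_rot: [178.9, -0.2, -175.8]
wrist_force: [0.4, -0.3, -0.6]
opening: 0.0001
grasp_force: 0.0
```

Call:
play_rows:
  steps:
    - [[0,0,-0.03,0],[0,0,-0.03,0],[0,0,-0.03,0],[0,0,-0.02,0],[0,0,0,0]]

```text
time: 17.73
ee_pos: [0.4534, -0.0487, 0.2234]
tcp_rot: [179.0, 0.3, -175.8]
wrist_force: [1.3, 0.1, 0.1]
opening: 0.0003
grasp_force: 0.0
```

Run:
```python
from h import *
c=bot.camera("side");im=c["img"]
cv2.imwrite("pics/s7.png",cv2.resize(im[140:260,230:370],None,fx=5,fy=5,interpolation=cv2.INTER_CUBIC))
```

```text
(no output)
```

View pics/s7.png

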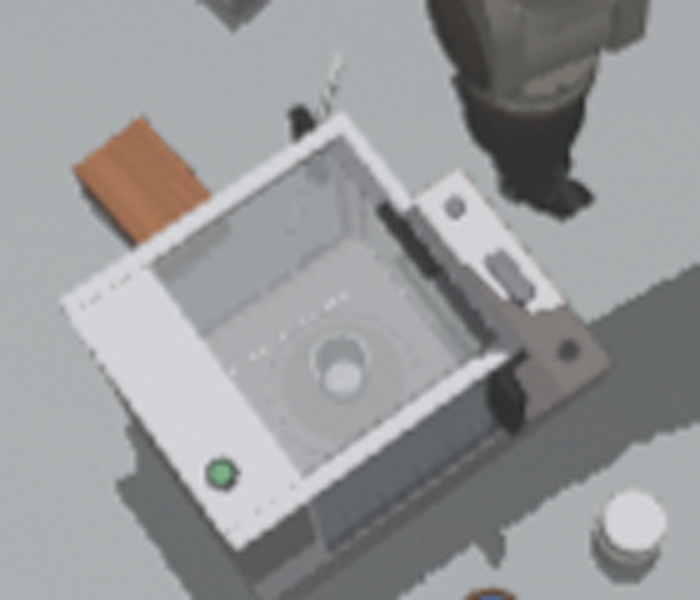

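The picture shows both grips at the front (right 300,122; left 508,400), the tare key up, the top rib in place and the beaker on the pan.

```bash
python3 -c "
from h import *
print(bot.job_done())"
```

```text
the job is handed in; nothing more can be done
None
```

Both side doors are pushed shut to their stops and the tare key was then pressed fully and let go. The job is handed in at about 18 s, but at 2.4 s the gripper linkage appeared to press on the shield's rim, with 102 N read at the wrist. That is under the 120 N wrist limit, but it may break the 40 N limit on the gripper body.

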